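# Lock the sample carousel at home

### The job

Lock the sample carousel in its home position: push its finger tab round, either way, until the slot in the rim stands in front of the lock bar, then push the bar by its thumb plate until it is fully home in the slot, and take the hand away. Only push: do not pinch the tab or the plate and lift nothing; keep the disc flat on its spindle and the vials standing in their collars, and leave the other things on the bench where they are.

Things in the scene. Friction and masses are not known exactly. Their poses are not given: they have to be found in the camera images.
- changer: white bench sample changer, fixed. Origin on the bench straight under the vertical spindle; x points from the lock bar's side (-x) to the drive housing with display (+x), z up. Plinth 220 mm across, 28 mm high, reaching to x = -177 mm under the bar; housing 55 mm high, x = 117 to 173 mm; spindle tip at 76 mm
- carousel: round aluminium disc, 200 mm across, 12 mm thick, 0.7 kg, loose on the spindle, top 59 mm above the bench; turns either way, no stops, by about 2 N at the finger tab, stays where left. Origin on its axis, underside; x points to the finger tab, the slot is on its -x side. Home: its x along the changer's x. Six black collars (32 mm across, 12 high) 70 mm from the axis at 70, 107, 144 degrees either side of the tab
- finger_tab (a point): middle of the top edge of the upright black plastic finger tab on the disc: a plate 36 mm long radially (52 to 88 mm from the axis), 8 mm thick, rising 24 mm above the disc to 83 mm above the bench; its flat faces look along the turning direction
- slot_mouth (a point): middle of the mouth of the one slot in the disc's rim, opposite the finger tab: 21 mm wide, running 32 mm in from the rim, right through the disc; 53 mm above the bench at mid thickness
- lock_bar (a joint): travel of the lock bar in m: 0 drawn right back, 0.034 fully home in the slot (end stop); starts at 0 to 0.004. Flat steel bar 16 mm wide, 8 high, half-round nose, level with the disc, sliding along the changer's x towards the spindle; at 0 its nose is 6 mm off the rim. Slides stiffly (3 N), stays where left. The rim blocks it unless the slot is before it (to about 3 mm)
- thumb_plate (a point): middle of the top edge of the bar's upright black plastic thumb plate: 26 mm wide across the bar, 8 mm thick along it, from 62 to 92 mm above the bench; its flat rear face looks away from the spindle. At travel 0 it is 148 mm from the spindle axis. The guide strips below and behind it are 61 mm above the bench and reach 170 mm from the axis
- vial_1: crimped sample vial, 23 mm across and 46 mm high, standing loose in one of the disc's collars (top 105 mm above the bench) and riding round with it; origin at the centre of its base
- vial_2: crimped sample vial, 23 mm across and 46 mm high, standing loose in one of the disc's collars (top 105 mm above the bench) and riding round with it; origin at the centre of its base
- vial_3: crimped sample vial, 23 mm across and 46 mm high, standing loose in one of the disc's collars (top 105 mm above the bench) and riding round with it; origin at the centre of its base
- spare_vial: the same kind of vial standing on the bench beside the lock bar, 46 mm high; origin at the centre of its base
- dropper: amber dropper bottle beside the changer, 36 mm across, 94 mm high; origin at the centre of its base
- reagent: white bottle on the bench, 62 mm across, 150 mm high; origin at the centre of its base
- tip_box: pipette tip box on the bench, 87 x 124 mm, 78 mm high; origin at the centre of its base

How it is judged:
By the outcome, as a careful person would: the job done as asked, in the order asked, and still so for the second after the job is handed in, with the robot touching nothing.
It also fails if it takes over 64 s, if anything falls off the work surface, if the arm or the gripper's body presses on something with over 40 N, if the wrist force passes 120 N, or if a joint passes its speed limit or range.

### The arm

A 6-joint arm with a two-finger parallel gripper is mounted at the origin on the work surface. World frame = base frame: x ahead of the robot, y to its left, z up, the work surface at z = 0. Lengths are in m, angles in rad, forces in N, time in s.
With the tool pointing down it reaches from about 0.35 to 0.925 m from the base axis. Payload 6.4 kg.
Tool frame: the origin (TCP) lies between the finger pads; the fingertips stand 17 mm ahead of it and the grasp point (between the pads) lies 2 mm behind it; z points along the fingers, y is the line along which they close (so a half turn about z gives the same grasp; the last joint's range is limited). The gripper opens to 85 mm and grips with 20 to 120 N. Pads are 22 mm wide; open, the fingers measure 114 mm over their backs; the gripper's body (76 mm by 85 mm) begins 54 mm behind the grasp point. The pads swing forward as they close: fully open they stand 13 mm farther back than shut.
Start: joints at [-1.308, 0.245, 1.558, -0, 1.339, -0.174], TCP at [0.275, -0.589, 0.216] pointing down, gripper open.
Joint ranges: [-3.13, 3.13], [-1.02, 2.26], [0.13, 2.54], [-0.95, 4.09], [0.21, 2.88], [-2.74, 2.74]. Speed limits (rad/s): [2.57, 2.57, 3.14, 3.14, 3.14, 3.14].

### API

Orientations are given as a unit quaternion [x, y, z, w].
In Python, from workcell import r gives the robot as it stands. The module is installed in compiled form; this text tells all that it offers.
- The arm moves only by the tool servo_tool, never from a script. Its argument "rows" is a list of rows, each an object with "grip": the opening, from 0 (shut) to 1 (fully open); "travel": the shift along the world's x, y, z in mm, a list of three; "spin": the turn about the world's z in rad. In form: [{"grip": grip, "travel": [x, y, z], "spin": spin}, ...]. A call has 1 to 10 rows; each row shifts and turns the commanded pose from where the row before left it; what a row does not reach is not made up. A row lasts 1/8 s, in which the tool goes at most 62.5 mm and 10.7 degrees, less where a joint would pass 70% of its speed; a pose out of reach is approached as far as the arm can. A call with a gripper value outside its range is refused whole. The fingers move at their own pace and stop on an object; "squeeze" is the grip in N (left out, the last holds). Time passes only in rows, so rows that do not move let the fingers close. It gives the time, the measured TCP pose, the force, the opening and the grip force at its end, in the units of the state.
- r.get_state(): the state, without advancing time (a new reading comes with each control period).
- r.read_camera(name): name is "scene" or "top"; returns a dict with "color" (420x560x3 uint8, blue, green, red), "fovy" (degrees; the focal length in pixels is half the picture's height over the tangent of half this angle, whatever the lens; pixels are square), "cx", "cy" (the principal point, pixels), "rvec" (rotation vector, rad) and "tvec" (3), from world to camera coordinates, as OpenCV has them. Camera axes: x right, y down, z forward; pixel columns grow to the right and rows downward; lengths in m; the calibration is good to about 2 mm. A picture is of the moment at which its call begins. There is no depth.
- r.hand_in(): hands the job in; it is judged then, once.
The state is a dict: "clock": time; "joint_pos": joint angles; "joint_vel": joint speeds; "joint_efforts": joint torques, N m; "eef_pos": TCP position; "tool_rot": TCP orientation; "force": force on the tool from outside, world axes, zero at the start; "moment": the same for the moment, N m; "finger_gap": opening from 0.0 (shut) to 1.0 (fully open); "grip_force": force on a finger pad.
Only numpy, scipy, OpenCV 4.12 (cv2) and the standard library are available. Lean on these libraries where they do the work, as an engineer would, in place of code of your own. Each camera call takes 0.05 s, during which the arm holds its last target. There are 200 camera calls.

## Working session

There is one attempt and no reset: what is moved stays moved. The work goes in short steps, Python scripts to look and compute and a tool call to move; the robot and the scene stay as the last step left them, time stands still between calls to the robot, and variables do not carry over. Pictures are saved under pics/ and viewed, at most 10 in all, crops included, and the job is handed in when it is done.

Besides the shell and the picture viewer there is one more tool, called after ">>>" by a JSON object that holds its "op" and its "data", one argument or row to a line. servo_tool: Moves the arm, as the interface text tells. Its arguments: {"type":"object","properties":{"rows":{"type":"array","items":{"type":"object","properties":{"grip":{"type":"number"},"travel":{"type":"array","items":{"type":"number"}},"spin":{"type":"number"}}}},"squeeze":{"type":"number"}},"required":["rows"]}

```bash
mkdir -p pics; cat > h.py <<'E'
import numpy as np, cv2
from workcell import r
def cam(n):
    c=r.read_camera(n); h=c["color"].shape[0]; f=h/2/np.tan(np.radians(c["fovy"])/2)
    c["K"]=np.array([[f,0,c["cx"]],[0,f,c["cy"]],[0,0,1]]); c["R"]=cv2.Rodrigues(np.array(c["rvec"],float))[0]; c["t"]=np.array(c["tvec"],float).ravel(); return c
def at_z(c,u,v,z):
    d=c["R"].T@np.linalg.solve(c["K"],[u,v,1.]); o=-c["R"].T@c["t"]; return o+d*(z-o[2])/d[2]
def px(c,P): return cv2.projectPoints(np.array(P,float).reshape(-1,3),np.array(c["rvec"],float),c["t"],c["K"],None)[0].reshape(-1,2)
E
python3 - <<'E'
from h import *
for n in("top","scene"):
    c=cam(n); cv2.imwrite(f"pics/{n}0.png",cv2.resize(c["color"],(800,600),interpolation=cv2.INTER_CUBIC)); print(n,c["fovy"],c["cx"],c["cy"],-c["R"].T@c["t"],c["R"].round(2).tolist())
s=r.get_state();print(s)
E
```

```text
top 55.940519900161725 283.16380923833094 203.08581290094972 [ 0.4887024  -0.04923323  1.19680519] [[0.02, -1.0, 0.01], [-1.0, -0.02, -0.09], [0.09, -0.01, -1.0]]
scene 49.35127575877419 267.4668775127076 204.95309522282457 [1.191103   0.21555463 1.03019937] [[-0.42, 0.91, 0.0], [0.74, 0.34, -0.58], [-0.52, -0.24, -0.82]]
{'clock': 0.1, 'joint_pos': array([-1.30811087e+00,  2.45746824e-01,  1.55888242e+00,  1.07974454e-05,
        1.33869034e+00, -1.74111491e-01]), 'joint_vel': array([ 2.37081341e-03, -2.67498067e-03, -3.46030136e-03,  1.01909394e-05,
       -1.56103161e-03,  4.63818448e-05]), 'joint_efforts': array([ 3.75320205e-04, -4.30669856e+01, -3.27128148e+01, -1.14409493e-04,
        2.87451498e-03, -3.41213751e-07]), 'eef_pos': array([ 0.27483968, -0.58846206,  0.21459409]), 'tool_rot': array([ 9.76245604e-01,  2.16665121e-01, -3.29799596e-05, -8.62849238e-04]), 'force': array([-0.46039007, -0.73664176,  0.04206482]), 'moment': array([0.00837206, 0.01370039, 0.00279956]), 'grip_force': 0.0, 'finger_gap': 0.9979331147355023}
```

View pics/top0.png

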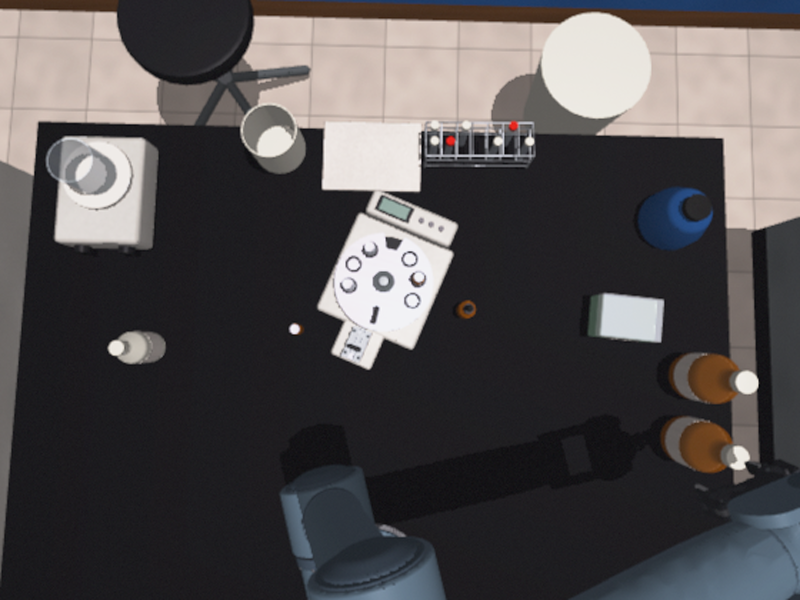

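View pics/scene0.png

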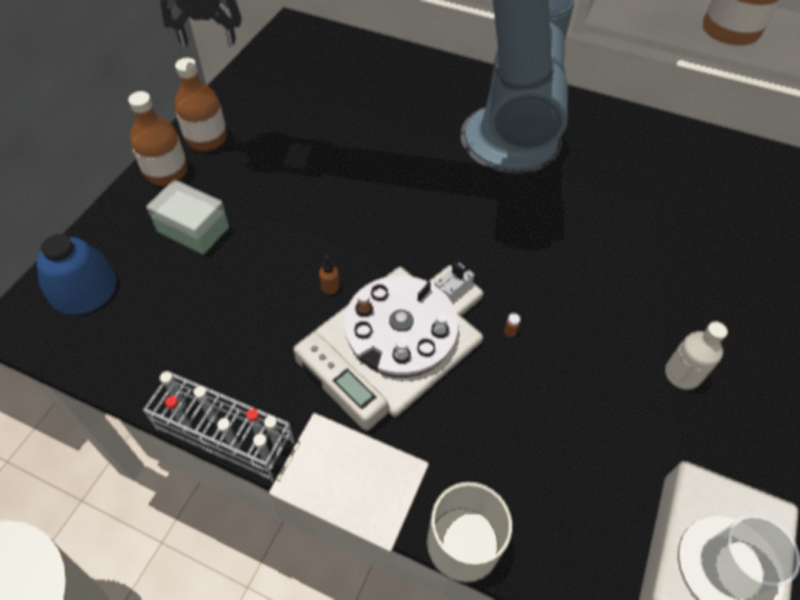

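The top view shows the changer, with the disc centre at about (384,281), the tab at (375,315), the slot opposite at (393,243) and the lock bar at (357,345), in 800-px coordinates. The disc needs roughly a half turn, so I'll zoom in.

```bash
cat > crop.py <<'E'
import sys
from h import *
c=cam("top"); x0,y0,x1,y1,k=map(int,sys.argv[2:7])
cv2.imwrite(sys.argv[1],cv2.resize(c["color"][y0:y1,x0:x1],None,fx=k,fy=k,interpolation=cv2.INTER_CUBIC))
E
python3 crop.py pics/c1.png 200 125 333 265 4; python3 - <<'E'
from h import *
c=cam("top")
f=.7
print("spindle",at_z(c,384*f,281*f,.076),"tab",at_z(c,375*f,315*f,.07))
E
```

```text
spindle [ 0.60929115 -0.01762556  0.076     ] tab [ 0.54137007 -0.00121449  0.07      ]
```

View pics/c1.png

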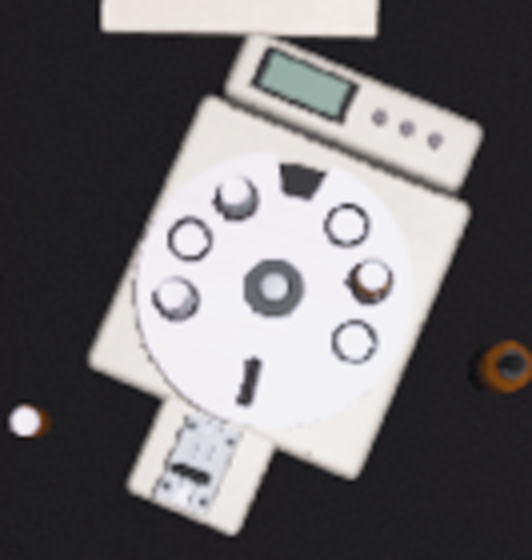

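The crop shows the spindle at (274,288), the tab top at about (249,382), the slot at (302,180), and the thumb plate at (190,470). Plinth corners are at (210,97), (470,207), (355,477) and (90,362). The vials sit in collars at (236,197), (177,297) and (372,280).

```bash
python3 - <<'E'
from h import *
c=cam("top")
def P(u,v,z): return at_z(c,200+(u+.5)/4-.5,125+(v+.5)/4-.5,z)[:2]
s=P(274,286,.076); print("spindle",s)
cor=[P(*q,.028) for q in((210,97),(470,207),(355,477),(90,362))]
print("plinth",np.round(cor,4).tolist(),np.mean(cor,0))
print([np.linalg.norm(cor[i]-cor[i-1]).round(4) for i in range(4)])
for a,b in((3,0),(2,1)):
    d=cor[b]-cor[a]; print("x dir",np.degrees(np.arctan2(d[1],d[0])))
for a,b in((1,0),(2,3)):
    d=cor[b]-cor[a]; print("y dir-90",np.degrees(np.arctan2(d[1],d[0]))-90)
e=(P(128,487,.028)+P(235,535,.028))/2; print("ext end",e, e-s, np.linalg.norm(e-s),np.degrees(np.arctan2(*(s-e)[::-1])))
t=P(191,467,.092); print("thumb",t,np.linalg.norm(t-s),np.degrees(np.arctan2(*(s-t)[::-1])))
for n,u,v,z in(("tabtop",248,382,.083),("slot",302,180,.056),("v",236,187,.105),("v",177,290,.105),("v",375,272,.105),("col",347,225,.071),("col",190,239,.071),("col",354,342,.071)):
    q=P(u,v,z)-s; print(n,q+s,np.linalg.norm(q).round(4),np.degrees(np.arctan2(q[1],q[0])).round(1))
print("spare",P(25,420,.046),"dropper",P(515,362,.094))
E
```

```text
spindle [ 0.61089507 -0.01566214]
plinth [[0.7577, 0.0374], [0.6788, -0.1591], [0.4763, -0.0773], [0.5566, 0.1202]] [ 0.61735733 -0.01970522]
[np.float64(0.2175), np.float64(0.2118), np.float64(0.2185), np.float64(0.2132)]
x dir -22.384664991524104
x dir -22.0095911625805
y dir-90 -21.88158100481772
y dir-90 -22.12975546670488
ext end [0.44879006 0.04942502] [-0.16210501  0.06508716] 0.174683632923263 -21.87607006265711
thumb [0.48142922 0.03831417] 0.14026706242702253 -22.632006136045252
tabtop [0.54176397 0.00072128] 0.071 166.7
slot [ 0.69132611 -0.03354093] 0.0824 -12.5
v [0.67660257 0.01170838] 0.0712 22.6
v [0.60341975 0.05061911] 0.0667 96.4
v [ 0.6191095  -0.08644497] 0.0713 -83.4
col [ 0.65670247 -0.06683226] 0.0687 -48.2
col [0.64396874 0.04554211] 0.0696 61.6
col [ 0.57254651 -0.07357798] 0.0695 -123.5
spare [0.51243435 0.16312611] dropper [ 0.55932922 -0.18590876]
```

```bash
python3 - <<'E'
from h import *
c=cam("scene");f=.7
for n,u,v in(("b1",163,175),("b2",205,143)): print(n,at_z(c,u*f,v*f,0))
c=cam("top")
print("caps in top at z .17:",at_z(c,745*f,382*f,.17),at_z(c,735*f,457*f,.17),"tcp px/0.7",px(c,r.get_state()["eef_pos"])/f)
E
```

```text
b1 [ 0.44247493 -0.65631665  0.        ]
b2 [ 0.3166894  -0.62958245  0.        ]
caps in top at z .17: [ 0.43018653 -0.67785366  0.17      ] [ 0.29700889 -0.6553527   0.17      ] tcp px/0.7 [[712.36713084 474.85812831]]
```

>>> {"op": "servo_tool", "data": {
  "rows": [
    {"grip": 0.4,"travel": [0,50,0],"spin": 0},
    {"grip": 0.4,"travel": [0,50,0],"spin": 0},
    {"grip": 0.4,"travel": [10,55,0],"spin": -0.1},
    {"grip": 0.4,"travel": [20,55,0],"spin": -0.1},
    {"grip": 0.4,"travel": [30,50,0],"spin": -0.1},
    {"grip": 0.4,"travel": [30,50,0],"spin": -0.1},
    {"grip": 0.4,"travel": [30,50,0],"spin": -0.1},
    {"grip": 0.4,"travel": [30,50,0],"spin": -0.1},
    {"grip": 0.4,"travel": [30,50,0],"spin": -0.06},
    {"grip": 0.4,"travel": [30,50,0],"spin": 0}
  ]
}}

```text
clock: 1.6
eef_pos: [0.4858, -0.0772, 0.216]
tool_rot: [0.994, -0.112, 0.001, 0.0]
force: [0.6, -0.2, 0.7]
finger_gap: 0.401
grip_force: 0.0
```

>>> {"op": "servo_tool", "data": {
  "rows": [
    {"grip": 0.4,"travel": [28,38,-20],"spin": 0},
    {"grip": 0.4,"travel": [29,39,-30],"spin": 0},
    {"grip": 0.4,"travel": [0,0,-40],"spin": 0},
    {"grip": 0.4,"travel": [0,0,0],"spin": 0}
  ]
}}

```text
clock: 2.1
eef_pos: [0.5394, -0.001, 0.1223]
tool_rot: [0.994, -0.111, -0.004, -0.0]
force: [0.3, 0.2, -0.8]
finger_gap: 0.398
grip_force: 0.0
```

```bash
cat > sc.py <<'E'
import sys
from h import *
c=cam(sys.argv[1]); x0,y0,x1,y1,k=map(int,sys.argv[3:8])
cv2.imwrite(sys.argv[2],cv2.resize(c["color"][y0:y1,x0:x1],None,fx=k,fy=k,interpolation=cv2.INTER_CUBIC)); print(r.get_state()["eef_pos"])
E
python3 sc.py scene pics/s2.png 210 140 360 290 4
```

```text
[ 0.54108858 -0.00179844  0.12478756]
```

View pics/s2.png

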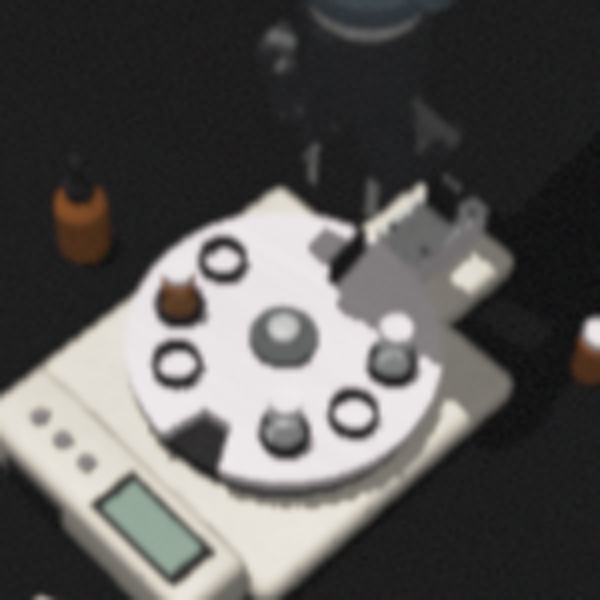

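The scene crop shows the fingertips at (312,165) and (372,190), straddling above the tab at (345,250). I'll descend next.

>>> {"op": "servo_tool", "data": {
  "rows": [
    {"grip": 0.4,"travel": [0,0,-20],"spin": 0},
    {"grip": 0.4,"travel": [0,0,-22],"spin": 0},
    {"grip": 0.4,"travel": [0,0,0],"spin": 0},
    {"grip": 0.4,"travel": [0,0,0],"spin": 0}
  ]
}}

```text
clock: 2.65
eef_pos: [0.5433, -0.0026, 0.0858]
tool_rot: [0.994, -0.112, 0.002, 0.0]
force: [-0.5, -0.6, -0.0]
finger_gap: 0.399
grip_force: 0.0
```

```bash
cat > plan.py <<'E'
import sys
from h import *
# arc plan: start tool angle a0, end a1 (deg), step
S=np.array([.611,-.0165]);R=.07
a0,a1,n=float(sys.argv[1]),float(sys.argv[2]),int(sys.argv[3])
s=r.get_state();p=s["eef_pos"];q=p[:2]-S
print(p.round(4),np.linalg.norm(q).round(4),np.degrees(np.arctan2(q[1],q[0])).round(2))
a=np.radians(np.linspace(a0,a1,n+1));P=S+R*np.c_[np.cos(a),np.sin(a)]
print((np.diff(P,axis=0)*1e3).round(1).tolist(),np.diff(a)[0].round(4))
E
python3 plan.py 166.7 266.7 20
```

```text
[ 0.5433 -0.0026  0.0858] 0.0691 168.43
[[-1.1, -6.0], [-0.6, -6.1], [-0.1, -6.1], [0.4, -6.1], [1.0, -6.0], [1.5, -5.9], [2.0, -5.8], [2.5, -5.6], [3.0, -5.3], [3.4, -5.1], [3.9, -4.7], [4.3, -4.4], [4.6, -4.0], [5.0, -3.6], [5.2, -3.1], [5.5, -2.7], [5.7, -2.2], [5.9, -1.7], [6.0, -1.1], [6.1, -0.6]] 0.0873
```

>>> {"op": "servo_tool", "data": {
  "rows": [
    {"grip": 0.4,"travel": [-1.1,-6.0,-4],"spin": 0.0873},
    {"grip": 0.4,"travel": [-0.6,-6.1,0],"spin": 0.0873},
    {"grip": 0.4,"travel": [-0.1,-6.1,0],"spin": 0.0873},
    {"grip": 0.4,"travel": [0.4,-6.1,0],"spin": 0.0873},
    {"grip": 0.4,"travel": [1.0,-6.0,0],"spin": 0.0873},
    {"grip": 0.4,"travel": [1.5,-5.9,0],"spin": 0.0873},
    {"grip": 0.4,"travel": [2.0,-5.8,0],"spin": 0.0873},
    {"grip": 0.4,"travel": [2.5,-5.6,0],"spin": 0.0873},
    {"grip": 0.4,"travel": [3.0,-5.3,0],"spin": 0.0873},
    {"grip": 0.4,"travel": [3.4,-5.1,0],"spin": 0.0873}
  ]
}}

```text
clock: 3.9
eef_pos: [0.5553, -0.0607, 0.0817]
tool_rot: [0.947, 0.32, 0.001, 0.001]
force: [-0.4, 1.2, -0.5]
finger_gap: 0.398
grip_force: 0.0
```

```bash
python3 plan.py 216.7 356.7 28; python3 sc.py scene pics/s3.png 210 140 360 290 4
```

```text
[ 0.5553 -0.0607  0.0817] 0.0711 -141.57
[[3.9, -4.7], [4.3, -4.4], [4.6, -4.0], [5.0, -3.6], [5.2, -3.1], [5.5, -2.7], [5.7, -2.2], [5.9, -1.7], [6.0, -1.1], [6.1, -0.6], [6.1, -0.1], [6.1, 0.4], [6.0, 1.0], [5.9, 1.5], [5.8, 2.0], [5.6, 2.5], [5.3, 3.0], [5.1, 3.4], [4.7, 3.9], [4.4, 4.3], [4.0, 4.6], [3.6, 5.0], [3.1, 5.2], [2.7, 5.5], [2.2, 5.7], [1.7, 5.9], [1.1, 6.0], [0.6, 6.1]] 0.0873
[ 0.55574768 -0.06129397  0.08180758]
```

View pics/s3.png

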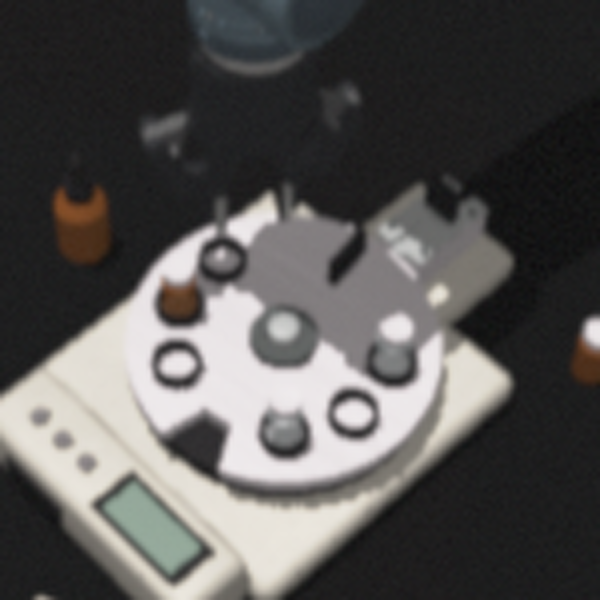

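```bash
python3 - <<'E'
from h import *
c=cam("scene"); s=r.get_state(); p=s["eef_pos"]
from scipy.spatial.transform import Rotation as Ro
M=Ro.from_quat(s["tool_rot"]).as_matrix()
f=lambda P:((px(c,P)-[210,140])*4+1.5).round(0).tolist()
print("tcp",f(p),"tips",f([p+M@[0,sy*.017,.01] for sy in(1,-1)]))
S=np.array([.611,-.0165]);a=np.radians(166.7)
print("tab pred",f([[*(S+rr*np.array([np.cos(a),np.sin(a)])),z] for rr in(.052,.088) for z in(.059,.083)]), "tooly",M[:,1])
print("spindle",f([.611,-.0165,.076]))
E
```

```text
tcp [[248.0, 230.0]] tips [[222.0, 243.0], [274.0, 234.0]]
tab pred [[325.0, 286.0], [326.0, 264.0], [357.0, 250.0], [359.0, 228.0]] tooly [ 0.60430878 -0.796745    0.00288047]
spindle [[276.0, 324.0]]
```

The disc has not moved. The half-open fingertips stand higher than I assumed, so they passed over the tab. I'll close the gripper, whose tip height is known, and restart behind the tab.

>>> {"op": "servo_tool", "data": {
  "rows": [
    {"grip": 0.4,"travel": [0,0,35],"spin": 0},
    {"grip": 0,"travel": [0,0,35],"spin": 0},
    {"grip": 0,"travel": [0,11,0],"spin": -0.173},
    {"grip": 0,"travel": [1,11,0],"spin": -0.173},
    {"grip": 0,"travel": [1,11,0],"spin": -0.173},
    {"grip": 0,"travel": [1,11,0],"spin": -0.173},
    {"grip": 0,"travel": [1,11,0],"spin": -0.173},
    {"grip": 0,"travel": [0,12,0],"spin": -0.173},
    {"grip": 0,"travel": [0,12,0],"spin": -0.173},
    {"grip": 0,"travel": [0,12,0],"spin": -0.173}
  ]
}}

```text
clock: 5.25
eef_pos: [0.5583, 0.0315, 0.1508]
tool_rot: [0.932, -0.362, 0.001, -0.0]
force: [0.6, 0.1, -0.2]
finger_gap: 0.003
grip_force: 0.0
```

>>> {"op": "servo_tool", "data": {
  "rows": [
    {"grip": 0,"travel": [0,0,-30],"spin": 0},
    {"grip": 0,"travel": [0,0,-10],"spin": 0},
    {"grip": 0,"travel": [0,0,-10],"spin": 0},
    {"grip": 0,"travel": [0,0,-8],"spin": 0},
    {"grip": 0,"travel": [0,0,-8],"spin": 0},
    {"grip": 0,"travel": [0,0,0],"spin": 0}
  ]
}}

```text
clock: 6.0
eef_pos: [0.5576, 0.031, 0.083]
tool_rot: [0.933, -0.359, -0.001, 0.0]
force: [-0.1, 0.4, -0.2]
finger_gap: 0.003
grip_force: 0.0
```

```bash
python3 plan.py 138 178 8; python3 sc.py scene pics/s4.png 210 140 360 290 4
```

```text
[0.5576 0.031  0.083 ] 0.0715 138.34
[[-3.9, -4.7], [-3.5, -5.0], [-3.0, -5.3], [-2.5, -5.6], [-2.0, -5.8], [-1.5, -5.9], [-1.0, -6.0], [-0.5, -6.1]] 0.0873
[0.55795624 0.03099026 0.08346798]
```

View pics/s4.png

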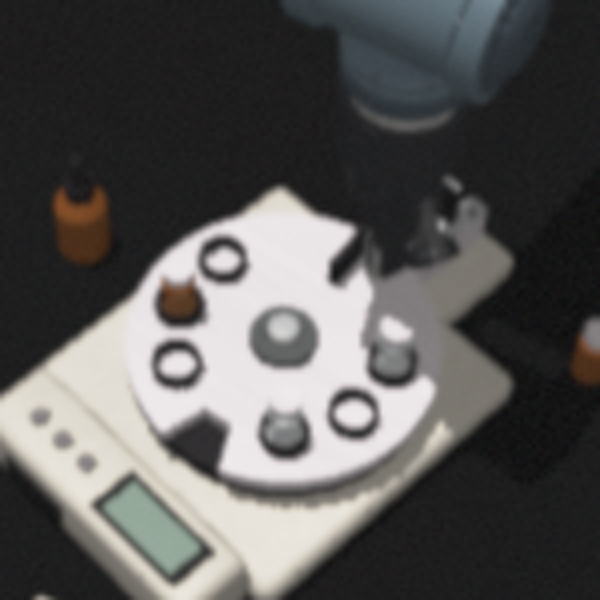

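The shut fingertips are at (372,265), just behind the tab at (347,255), and clear of the vial at (393,350). Now I push.

>>> {"op": "servo_tool", "data": {
  "rows": [
    {"grip": 0,"travel": [-3.9,-4.7,-2],"spin": 0.0873},
    {"grip": 0,"travel": [-3.5,-5.0,0],"spin": 0.0873},
    {"grip": 0,"travel": [-3.0,-5.3,0],"spin": 0.0873},
    {"grip": 0,"travel": [-2.5,-5.6,0],"spin": 0.0873},
    {"grip": 0,"travel": [-2.0,-5.8,0],"spin": 0.0873},
    {"grip": 0,"travel": [-1.5,-5.9,0],"spin": 0.0873},
    {"grip": 0,"travel": [-1.0,-6.0,0],"spin": 0.0873},
    {"grip": 0,"travel": [-0.5,-6.1,0],"spin": 0.0873}
  ]
}}

```text
clock: 7.05
eef_pos: [0.5405, -0.0137, 0.0822]
tool_rot: [1.0, -0.016, 0.001, 0.0]
force: [-0.2, 0.2, 0.4]
finger_gap: -0.001
grip_force: 0.0
```

```bash
python3 plan.py 178 318 28; python3 sc.py scene pics/s5.png 210 140 360 290 4
```

```text
[ 0.5405 -0.0137  0.0822] 0.0706 177.71
[[0.1, -6.1], [0.6, -6.1], [1.1, -6.0], [1.6, -5.9], [2.1, -5.7], [2.6, -5.5], [3.1, -5.3], [3.5, -5.0], [4.0, -4.6], [4.4, -4.3], [4.7, -3.9], [5.0, -3.5], [5.3, -3.0], [5.6, -2.5], [5.8, -2.0], [5.9, -1.5], [6.0, -1.0], [6.1, -0.5], [6.1, 0.1], [6.1, 0.6], [6.0, 1.1], [5.9, 1.6], [5.7, 2.1], [5.5, 2.6], [5.3, 3.1], [5.0, 3.5], [4.6, 4.0], [4.3, 4.4]] 0.0873
[ 0.54053226 -0.01424891  0.08221328]
```

View pics/s5.png

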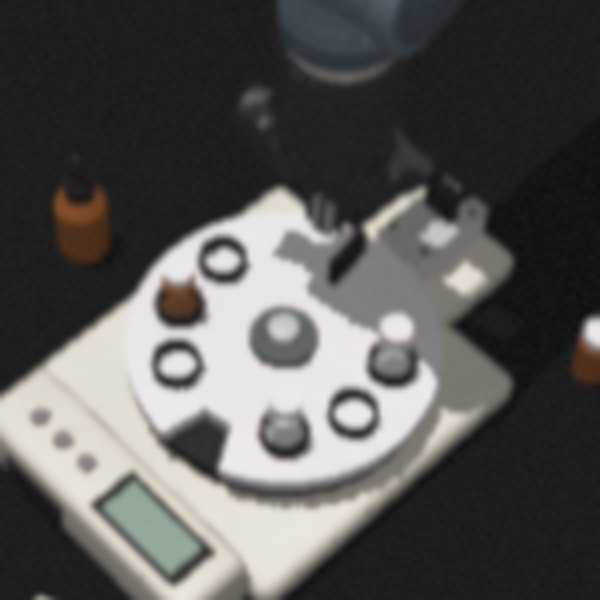

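```bash
python3 - <<'E'
from h import *
c=cam("scene"); p=r.get_state()["eef_pos"]
f=lambda P:((px(c,P)-[210,140])*4+1.5).round(0).tolist()
print("tcp",f(p),"tip",f(p-[0,0,.017]))
S=[.611,-.0165]
for z in(.065,.083,.1):
    q=at_z(c,210+325/4,140+243/4,z)[:2]; print(z,q,q-p[:2])
sp=at_z(c,210+(285-1.5)/4,140+(325-1.5)/4,.076); print("spindle scene",sp)
t=at_z(c,210+(362-1.5)/4,140+(226-1.5)/4,.083);t2=at_z(c,210+(338-1.5)/4,140+(258-1.5)/4,.083);print("tab ends",t,t2)
ct=cam("top"); print("origin check: tcp in top px",px(ct,p))
im=ct["color"];cv2.imwrite("pics/t6.png",cv2.resize(im[125:265,200:333],None,fx=4,fy=4,interpolation=cv2.INTER_CUBIC))
E
```

```text
tcp [[325.0, 237.0]] tip [[324.0, 252.0]]
0.065 [ 0.53391145 -0.01462763] [-0.00659449 -0.00074157]
0.083 [ 0.54616742 -0.01033496] [0.00566148 0.00355109]
0.1 [ 0.55774249 -0.00628077] [0.01723655 0.00760528]
spindle scene [ 0.60913091 -0.01152437  0.076     ]
tab ends [0.52315994 0.00471664 0.083     ] [5.52849423e-01 3.96152287e-04 8.30000000e-02]
origin check: tcp in top px [[266.81063441 220.69963061]]
```

View pics/t6.png

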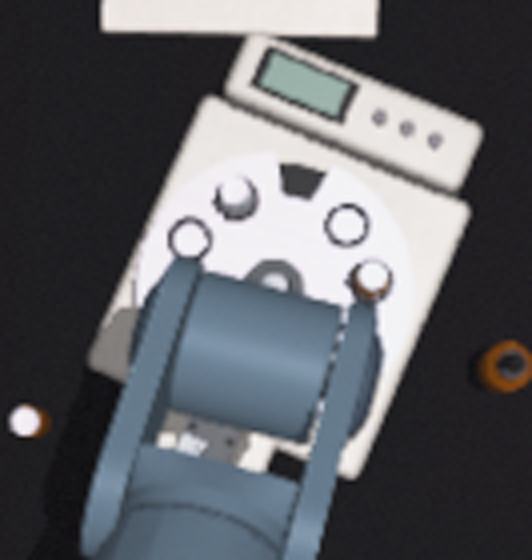

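>>> {"op": "servo_tool", "data": {
  "rows": [
    {"grip": 0,"travel": [0,0,-2],"spin": 0},
    {"grip": 0,"travel": [0,0,-1],"spin": 0},
    {"grip": 0,"travel": [0,0,0],"spin": 0}
  ]
}}

```text
clock: 7.58
eef_pos: [0.54, -0.0132, 0.0784]
tool_rot: [1.0, -0.018, -0.0, -0.0]
force: [0.2, 0.3, 0.0]
finger_gap: -0.002
grip_force: 0.0
```

```bash
python3 - <<'E'
from h import *
s=r.get_state();print(s["eef_pos"],s["force"],s["moment"])
c=cam("scene")["color"]
a=cv2.imread("pics/s2.png");b=cv2.resize(c[140:290,210:360],None,fx=4,fy=4,interpolation=cv2.INTER_CUBIC)
# tab, slot, collar motion against the first crop
for n,(x,y,w,h) in dict(slot=(160,400,80,80),vial=(260,400,60,60),tab=(325,220,45,65)).items():
    m=cv2.matchTemplate(b[y-30:y+h+30,x-30:x+w+30],a[y:y+h,x:x+w],cv2.TM_CCOEFF_NORMED);_,v,_,l=cv2.minMaxLoc(m);print(n,v,l[0]-30,l[1]-30)
b=cv2.convertScaleAbs(c[175:225,270:320],alpha=1.8,beta=40)
cv2.imwrite("pics/s7.png",cv2.resize(b,None,fx=10,fy=10,interpolation=cv2.INTER_CUBIC))
E
```

```text
[ 0.53997132 -0.01320804  0.07841345] [0.17863725 0.26215774 0.02430905] [0.01449548 0.01301891 0.02170004]
slot 0.9999223351478577 0 0
vial 0.9998894929885864 0 0
tab 0.6806980967521667 -2 3
```

View pics/s7.png

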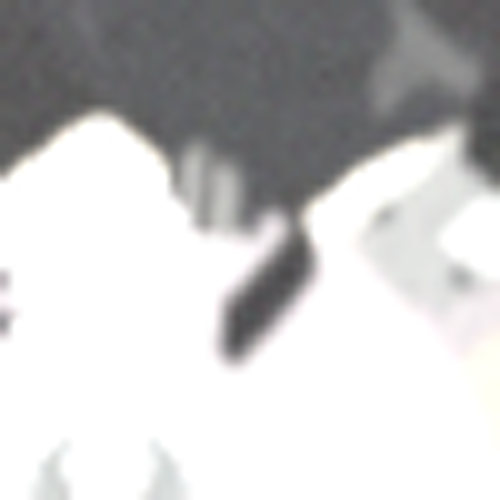

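The enlarged view puts the fingertip ends at about (215,230), which looks higher than TCP − 17 mm. The disc is unmoved: the slot and vial template matches shifted by 0. I'll feel downward in small steps over this bare part of the disc.

>>> {"op": "servo_tool", "data": {
  "rows": [
    {"grip": 0,"travel": [0,0,-1.5],"spin": 0},
    {"grip": 0,"travel": [0,0,-1.5],"spin": 0},
    {"grip": 0,"travel": [0,0,0],"spin": 0}
  ]
}}

```text
clock: 8.0
eef_pos: [0.5399, -0.0134, 0.0754]
tool_rot: [1.0, -0.018, -0.0, -0.0]
force: [0.5, 0.6, 0.3]
finger_gap: 0.0
grip_force: 0.0
```

```bash
python3 - <<'E'
from h import *
c=cam("scene"); print(r.get_state()["eef_pos"],r.get_state()["force"])
p=r.get_state()["eef_pos"]
for z in(.06,.07,.08,.09,.1):print(z,px(c,[p[0],p[1],z]).round(1))
a=cv2.imread("pics/s2.png");g=cv2.cvtColor(c["color"],cv2.COLOR_BGR2GRAY)
print(g[186:212,284:302])
E
```

```text
[ 0.5400165  -0.01337407  0.07548419] [-0.45861834  0.52232386 -0.3520223 ]
0.06 [[290.7 203.8]]
0.07 [[290.9 201.5]]
0.08 [[291.  199.3]]
0.09 [[291.2 197. ]]
0.1 [[291.4 194.6]]
[[ 32  33  32  33  34  35  36  35  33  31  34  31  33  32  34  33  33  35]
 [ 34  32  34  29  34  32  30  32  31  32  32  31  34  32  31  34  34  34]
 [ 53  36  34  33  32  34  31  32  32  32  33  32  31  32  33  34  34  35]
 [102  59  38  36  41  41  41  33  32  33  33  34  32  32  34  32  33  31]
 [156 108  61  41  54  60  57  41  35  33  32  32  34  33  33  36  32  32]
 [200 160  93  53  69  75  65  52  44  37  35  34  30  34  32  33  33  34]
 [219 195 119  61  76  81  67  65  67  52  36  33  33  33  34  33  33  35]
 [226 211 132  65  75  81  64  74  82  64  42  33  33  31  33  33  34  35]
 [230 218 140  71  78  81  65  76  86  72  46  33  32  32  34  30  35  56]
 [231 222 163 102  87  83  66  81  87  72  45  32  36  39  34  34  59 108]
 [224 225 203 157 110  81  66  84  87  68  41  36  50  64  55  46  89 156]
 [198 220 220 198 133  81  64  85  87  66  45  51  77  91  76  52  87 157]
 [156 187 201 201 14
[... 330 characters left out ...]
 39  27  23  28  45  86]
 [127 126 127 129 127 126 127 125 119 101  71  41  27  23  24  39  70 103]
 [134 129 127 128 128 126 126 121 101  72  44  28  24  24  37  64  98 120]
 [164 145 133 128 126 127 126 116  80  46  27  25  25  35  55  89 115 124]
 [211 194 164 146 132 127 126 114  71  29  27  24  30  51  83 109 123 125]
 [229 224 209 182 144 128 125 111  66  27  24  30  48  77 106 121 125 125]
 [231 230 220 186 144 129 124 106  60  27  30  48  77 104 120 124 126 126]
 [230 225 198 156 133 130 124 101  60  32  46  77 104 120 125 126 125 125]
 [230 220 169 134 128 129 127 110  75  56  71 103 120 126 126 127 126 125]
 [230 219 162 129 127 126 127 121 104  93 104 119 125 126 126 126 126 125]]
```

>>> {"op": "servo_tool", "data": {
  "rows": [
    {"grip": 0,"travel": [0,0,-1],"spin": 0},
    {"grip": 0,"travel": [0,0,-1],"spin": 0},
    {"grip": 0,"travel": [0,0,0],"spin": 0}
  ]
}}

```text
clock: 8.43
eef_pos: [0.54, -0.0134, 0.0735]
tool_rot: [1.0, -0.018, -0.0, -0.0]
force: [-0.3, 0.2, 0.4]
finger_gap: 0.001
grip_force: 0.0
```

>>> {"op": "servo_tool", "data": {
  "rows": [
    {"grip": 0,"travel": [0,0,-1],"spin": 0},
    {"grip": 0,"travel": [0,0,-1],"spin": 0},
    {"grip": 0,"travel": [0,0,0],"spin": 0}
  ]
}}

```text
clock: 8.8
eef_pos: [0.54, -0.0134, 0.0715]
tool_rot: [1.0, -0.018, -0.0, -0.0]
force: [-0.4, -1.2, 0.4]
finger_gap: 0.002
grip_force: 0.0
```

```bash
python3 - <<'E'
from h import *
c=cam("scene"); p=r.get_state()["eef_pos"];print(p,r.get_state()["force"])
print(px(c,[[p[0]+.011,p[1],z] for z in(.055,.06,.07,.08,.09)]).round(1).tolist())
g=cv2.cvtColor(c["color"],cv2.COLOR_BGR2GRAY); print(g[190:206,284:300])
E
```

```text
[ 0.54003565 -0.01337903  0.07151741] [ 0.33618765 -0.57502262 -1.2050796 ]
[[289.0, 208.0], [289.0, 206.9], [289.2, 204.7], [289.4, 202.4], [289.5, 200.2]]
[[158 110  61  39  37  40  39  35  33  33  32  31  33  33  31  30]
 [200 161  94  48  54  58  49  39  35  33  32  33  32  31  32  31]
 [219 195 120  59  68  72  59  51  47  38  33  32  32  33  32  32]
 [226 211 130  65  76  81  62  66  68  51  37  31  30  34  32  32]
 [230 217 136  69  80  83  62  75  81  65  41  36  33  33  30  34]
 [230 219 139  71  84  82  65  81  86  69  43  33  34  40  35  36]
 [223 219 159 100  89  80  65  84  86  65  42  33  47  63  56  44]
 [197 215 190 149 107  78  65  85  85  62  43  41  66  89  77  51]
 [156 184 185 169 119  78  67  86  85  60  43  56  83  95  74  45]
 [133 144 152 152 117  83  71  87  86  68  58  74  93  82  52  31]
 [128 128 130 131 117  98  85  93  95  92  90  91  85  60  36  26]
 [128 127 127 126 122 115 108 111 111 111 104  87  61  36  29  25]
 [127 128 127 128 126 124 124 123 121 116  96  67  39  25  27  27]
 [127 128 127 127 126 126 126 126 117 100  71  44  26  21  24  40]
 [128 128 127 127 127 126 126 121 102  72  45  28  26  23  36  62]
 [151 147 133 128 127 127 126 116  81  45  27  24  24  30  56  88]]
```

TCP − 17 mm would already be below the disc top, yet there is no contact. The tips are therefore higher than reported, so I'll continue down by feel.

>>> {"op": "servo_tool", "data": {
  "rows": [
    {"grip": 0,"travel": [0,0,-1.5],"spin": 0},
    {"grip": 0,"travel": [0,0,-1.5],"spin": 0},
    {"grip": 0,"travel": [0,0,0],"spin": 0}
  ]
}}

```text
clock: 9.22
eef_pos: [0.5399, -0.0134, 0.0684]
tool_rot: [1.0, -0.018, -0.0, -0.0]
force: [0.3, 0.7, -0.4]
finger_gap: -0.002
grip_force: 0.0
```

>>> {"op": "servo_tool", "data": {
  "rows": [
    {"grip": 0,"travel": [0,0,-1.5],"spin": 0},
    {"grip": 0,"travel": [0,0,-1.5],"spin": 0},
    {"grip": 0,"travel": [0,0,0],"spin": 0}
  ]
}}

```text
clock: 9.6
eef_pos: [0.5399, -0.0134, 0.0654]
tool_rot: [1.0, -0.018, -0.0, -0.0]
force: [0.4, -0.0, -0.6]
finger_gap: 0.003
grip_force: 0.0
```

```bash
python3 - <<'E'
from h import *
c=cam("scene"); p=r.get_state()["eef_pos"];print(p,r.get_state()["force"])
g=cv2.cvtColor(c["color"],cv2.COLOR_BGR2GRAY); print(g[190:208,284:300])
E
```

```text
[ 0.53999217 -0.01336502  0.06547067] [ 0.31973221  0.66279396 -0.01452244]
[[159 111  60  34  31  32  30  31  31  32  35  32  31  34  35  33]
 [201 160  91  40  36  38  36  35  33  32  33  33  32  33  32  33]
 [219 194 117  51  47  56  50  39  34  33  34  34  32  34  33  32]
 [226 212 131  60  63  73  62  50  40  36  32  34  32  31  33  34]
 [230 216 136  64  75  81  63  64  57  42  33  33  34  29  32  33]
 [230 218 134  67  80  83  65  77  76  55  38  32  33  33  33  35]
 [222 216 134  67  83  79  67  85  85  63  38  35  32  40  48  42]
 [196 205 140  79  83  76  64  84  86  64  41  35  39  54  64  49]
 [156 171 133  97  89  75  64  86  85  61  41  37  47  59  61  43]
 [132 137 124 109  94  76  63  85  85  59  38  44  55  56  45  29]
 [128 126 124 115  98  74  67  86  85  64  47  47  53  45  32  26]
 [127 127 126 121 106  84  75  90  91  78  58  45  41  33  26  25]
 [127 127 126 123 116 107 102 105 102  94  68  42  26  22  25  28]
 [127 127 127 126 125 123 122 118 107  93  64  33  23  27  24  37]
 [128 128 127 127 126 127 125 120  98  70  45  26  24  24  33  64]
 [150 146 133 127 127 127 126 117  80  47  30  25  21  33  57  88]
 [205 194 160 134 127 127 126 113  69  29  27  23  28  51  85 110]
 [229 223 192 145 129 127 124 112  66  27  22  30  45  78 107 121]]
```

>>> {"op": "servo_tool", "data": {
  "rows": [
    {"grip": 0,"travel": [0,2,0],"spin": 0},
    {"grip": 0,"travel": [0,2,0],"spin": 0},
    {"grip": 0,"travel": [0,2,0],"spin": 0},
    {"grip": 0,"travel": [0,2,0],"spin": 0},
    {"grip": 0,"travel": [0,0,0],"spin": 0}
  ]
}}

```text
clock: 10.28
eef_pos: [0.5404, -0.0055, 0.0658]
tool_rot: [1.0, -0.018, 0.0, 0.0]
force: [0.7, -2.1, 0.9]
finger_gap: 0.004
grip_force: 1.1
```

```bash
cat > mv.py <<'E'
from h import *
c=cam("scene")["color"];s=r.get_state();print(s["eef_pos"],s["force"],s["moment"])
a=cv2.imread("pics/s2.png");b=cv2.resize(c[140:290,210:360],None,fx=4,fy=4,interpolation=cv2.INTER_CUBIC)
for n,(x,y,w,h) in dict(slot=(160,400,80,80),vial=(260,400,60,60)).items():
    m=cv2.matchTemplate(b[y-30:y+h+30,x-30:x+w+30],a[y:y+h,x:x+w],cv2.TM_CCOEFF_NORMED);_,v,_,l=cv2.minMaxLoc(m);print(n,round(v,3),l[0]-30,l[1]-30)
E
python3 mv.py
```

```text
[ 0.54031201 -0.00545974  0.06571426] [ 0.72656434 -2.14247818 -0.06042132] [-0.45990295 -0.15545395 -0.01417523]
slot 0.991 -3 -3
vial 0.994 -3 1
```

Contact: −2.1 N on the tool, and the disc nudged slightly. A TCP z of about 0.062 therefore works. I'll hop back behind the tab, go down to that height, and push.

>>> {"op": "servo_tool", "data": {
  "rows": [
    {"grip": 0,"travel": [0,-3,0],"spin": 0},
    {"grip": 0,"travel": [0,0,35],"spin": 0},
    {"grip": 0,"travel": [0,0,35],"spin": 0},
    {"grip": 0,"travel": [5,10,0],"spin": -0.183},
    {"grip": 0,"travel": [5,10,0],"spin": -0.183},
    {"grip": 0,"travel": [5,10,0],"spin": -0.183},
    {"grip": 0,"travel": [5,10,0],"spin": -0.183},
    {"grip": 0,"travel": [0,0,0],"spin": 0}
  ]
}}

```text
clock: 11.32
eef_pos: [0.5599, 0.0323, 0.1354]
tool_rot: [0.928, -0.373, -0.0, -0.0]
force: [0.3, -0.7, 0.3]
finger_gap: -0.005
grip_force: 0.0
```

>>> {"op": "servo_tool", "data": {
  "rows": [
    {"grip": 0,"travel": [0,0,-30],"spin": 0},
    {"grip": 0,"travel": [0,0,-20],"spin": 0},
    {"grip": 0,"travel": [0,0,-10],"spin": 0},
    {"grip": 0,"travel": [0,0,-8],"spin": 0},
    {"grip": 0,"travel": [0,0,-5],"spin": 0},
    {"grip": 0,"travel": [0,0,0],"spin": 0}
  ]
}}

```text
clock: 12.08
eef_pos: [0.5602, 0.0316, 0.0627]
tool_rot: [0.927, -0.374, 0.0, -0.0]
force: [-1.0, 0.1, -0.2]
finger_gap: 0.003
grip_force: 0.0
```

```bash
python3 mv.py; python3 plan.py 136 326 38
```

```text
[0.56037783 0.03158928 0.06296968] [0.94560318 0.0604382  0.176972  ] [-0.05178881 -0.01599604 -0.03143158]
slot 0.991 -3 -3
vial 0.993 -3 1
[0.5604 0.0316 0.063 ] 0.0698 136.47
[[-4.0, -4.6], [-3.6, -4.9], [-3.2, -5.2], [-2.7, -5.5], [-2.2, -5.7], [-1.7, -5.9], [-1.2, -6.0], [-0.7, -6.1], [-0.2, -6.1], [0.4, -6.1], [0.9, -6.0], [1.4, -5.9], [1.9, -5.8], [2.4, -5.6], [2.9, -5.4], [3.4, -5.1], [3.8, -4.8], [4.2, -4.4], [4.6, -4.0], [4.9, -3.6], [5.2, -3.2], [5.5, -2.7], [5.7, -2.2], [5.9, -1.7], [6.0, -1.2], [6.1, -0.7], [6.1, -0.2], [6.1, 0.4], [6.0, 0.9], [5.9, 1.4], [5.8, 1.9], [5.6, 2.4], [5.4, 2.9], [5.1, 3.4], [4.8, 3.8], [4.4, 4.2], [4.0, 4.6], [3.6, 4.9]] 0.0873
```

>>> {"op": "servo_tool", "data": {
  "rows": [
    {"grip": 0,"travel": [-4.0,-4.6,0],"spin": 0.0873},
    {"grip": 0,"travel": [-3.6,-4.9,0],"spin": 0.0873},
    {"grip": 0,"travel": [-3.2,-5.2,0],"spin": 0.0873},
    {"grip": 0,"travel": [-2.7,-5.5,0],"spin": 0.0873},
    {"grip": 0,"travel": [-2.2,-5.7,0],"spin": 0.0873},
    {"grip": 0,"travel": [-1.7,-5.9,0],"spin": 0.0873},
    {"grip": 0,"travel": [-1.2,-6.0,0],"spin": 0.0873},
    {"grip": 0,"travel": [-0.7,-6.1,0],"spin": 0.0873}
  ]
}}

```text
clock: 13.12
eef_pos: [0.5419, -0.0115, 0.0634]
tool_rot: [0.999, -0.033, 0.002, -0.001]
force: [2.9, 4.3, -1.2]
finger_gap: -0.001
grip_force: 2.1
```

```bash
python3 mv.py
```

```text
[ 0.54170032 -0.01233019  0.06341654] [ 0.87471963  0.37892216 -0.77368307] [ 0.25165996 -0.11010222  0.03840264]
slot 0.64 30 19
vial 0.782 30 -7
```

>>> {"op": "servo_tool", "data": {
  "rows": [
    {"grip": 0,"travel": [-0.2,-6.1,0],"spin": 0.0873},
    {"grip": 0,"travel": [0.4,-6.1,0],"spin": 0.0873},
    {"grip": 0,"travel": [0.9,-6.0,0],"spin": 0.0873},
    {"grip": 0,"travel": [1.4,-5.9,0],"spin": 0.0873},
    {"grip": 0,"travel": [1.9,-5.8,0],"spin": 0.0873},
    {"grip": 0,"travel": [2.4,-5.6,0],"spin": 0.0873},
    {"grip": 0,"travel": [2.9,-5.4,0],"spin": 0.0873},
    {"grip": 0,"travel": [3.4,-5.1,0],"spin": 0.0873},
    {"grip": 0,"travel": [3.8,-4.8,0],"spin": 0.0873},
    {"grip": 0,"travel": [4.2,-4.4,0],"spin": 0.0873}
  ]
}}

```text
clock: 14.42
eef_pos: [0.5611, -0.0655, 0.0625]
tool_rot: [0.92, 0.392, -0.0, -0.002]
force: [-1.6, 7.0, 1.0]
finger_gap: -0.004
grip_force: 3.1
```

>>> {"op": "servo_tool", "data": {
  "rows": [
    {"grip": 0,"travel": [4.6,-4.0,0],"spin": 0.0873},
    {"grip": 0,"travel": [4.9,-3.6,0],"spin": 0.0873},
    {"grip": 0,"travel": [5.2,-3.2,0],"spin": 0.0873},
    {"grip": 0,"travel": [5.5,-2.7,0],"spin": 0.0873},
    {"grip": 0,"travel": [5.7,-2.2,0],"spin": 0.0873},
    {"grip": 0,"travel": [5.9,-1.7,0],"spin": 0.0873},
    {"grip": 0,"travel": [6.0,-1.2,0],"spin": 0.0873},
    {"grip": 0,"travel": [6.1,-0.7,0],"spin": 0.0873},
    {"grip": 0,"travel": [6.1,-0.2,0],"spin": 0.0873},
    {"grip": 0,"travel": [6.1,0.4,0],"spin": 0.0873}
  ]
}}

```text
clock: 15.68
eef_pos: [0.6153, -0.0852, 0.0619]
tool_rot: [0.668, 0.744, -0.002, -0.004]
force: [-9.2, 3.8, 3.5]
finger_gap: 0.002
grip_force: 4.0
```

>>> {"op": "servo_tool", "data": {
  "rows": [
    {"grip": 0,"travel": [6.0,0.9,0],"spin": 0.0873},
    {"grip": 0,"travel": [5.9,1.4,0],"spin": 0.0873},
    {"grip": 0,"travel": [5.8,1.9,0],"spin": 0.0873},
    {"grip": 0,"travel": [5.6,2.4,0],"spin": 0.0873},
    {"grip": 0,"travel": [5.4,2.9,0],"spin": 0.0873},
    {"grip": 0,"travel": [5.1,3.4,0],"spin": 0.0873},
    {"grip": 0,"travel": [0,0,0],"spin": 0}
  ]
}}

```text
clock: 16.55
eef_pos: [0.651, -0.0735, 0.0622]
tool_rot: [0.454, 0.891, -0.001, -0.001]
force: [-1.8, -0.1, -0.5]
finger_gap: 0.003
grip_force: 1.0
```

```bash
python3 - <<'E'
from h import *
s=r.get_state();p=s["eef_pos"];S=np.array([.611,-.0165]);q=p[:2]-S
print(p,s["force"],np.linalg.norm(q),np.degrees(np.arctan2(q[1],q[0]))%360)
c=cam("scene"); cv2.imwrite("pics/s8.png",c["color"]); cv2.imwrite("pics/t8.png",cam("top")["color"])
# unwrap the disc plane to polar in the scene view; offset fixes bias seen at the spindle (+2,0 px)
g=cv2.cvtColor(c["color"],cv2.COLOR_BGR2GRAY).astype(np.float32)
for z,rr in((.083,.06),(.083,.07),(.083,.08),(.059,.09),(.059,.095)):
    a=np.radians(np.arange(0,360,3)); uv=px(c,np.c_[S[0]+rr*np.cos(a),S[1]+rr*np.sin(a),np.full(a.size,z)])+[2.2,.2]
    v=cv2.remap(g,uv[:,0].astype(np.float32)[None],uv[:,1].astype(np.float32)[None],1)[0]
    print(z,rr,[(int(np.degrees(x)),int(y)) for x,y in zip(a,v) if y<90])
E
```

```text
[ 0.6510413  -0.07347113  0.06223098] [-1.75205964 -0.09230471 -0.54265454] 0.06963487068791528 305.1008898485429
0.083 0.06 [(81, 75), (84, 71), (87, 64), (90, 52), (93, 48), (96, 68), (147, 76), (150, 53), (153, 86), (177, 80), (239, 88), (261, 83), (264, 51), (267, 61), (273, 86), (276, 63), (279, 57), (282, 68), (285, 83), (288, 86), (291, 84), (294, 76), (297, 64), (300, 58), (303, 65), (306, 75), (309, 66), (312, 48), (315, 34), (318, 27), (321, 31), (324, 43), (327, 71)]
0.083 0.07 [(14, 52), (18, 42), (21, 49), (24, 49), (27, 45), (29, 61), (45, 63), (48, 50), (51, 66), (54, 88), (75, 70), (78, 76), (93, 85), (96, 42), (99, 53), (111, 61), (114, 29), (117, 24), (119, 25), (123, 31), (126, 63), (156, 71), (159, 74), (204, 79), (207, 68), (210, 74), (246, 89), (248, 86), (252, 83), (255, 65), (258, 44), (261, 34), (264, 32), (267, 33), (270, 36), (273, 42), (276, 51), (279, 61), (282, 67), (285, 72), (288, 75), (291, 84), (309, 88), (312, 60), (315, 37), (318, 24), (321, 24), (324, 30), (327, 70)]
0.083 0.08 [(12, 71), (29, 78), (33, 88), (42, 67), (45, 40), (48, 59), (51, 64),
[... 207 characters left out ...]
32), (248, 33), (252, 32), (255, 32), (258, 33), (261, 33), (264, 34), (267, 32), (270, 34), (273, 35), (276, 40), (279, 40), (282, 35), (285, 34), (288, 31), (291, 33), (294, 46), (297, 69), (300, 65), (303, 49), (306, 54), (309, 54), (312, 37), (315, 26), (318, 26), (321, 22), (324, 49)]
0.059 0.09 [(123, 81), (126, 78), (129, 86), (234, 58), (237, 38), (239, 33), (243, 32), (246, 31), (248, 32), (252, 34), (255, 35), (258, 32), (261, 33), (264, 35), (267, 35), (270, 34), (273, 32), (276, 32), (279, 53)]
0.059 0.095 [(230, 62), (234, 33), (237, 31), (239, 32), (243, 33), (246, 33), (248, 34), (252, 33), (255, 33), (258, 31), (261, 32), (264, 33), (267, 32), (270, 32), (273, 34), (276, 75)]
```

```bash
python3 plan.py 305.5 323.5 4
```

```text
[ 0.6513 -0.0737  0.0624] 0.07 -54.85
[[4.3, 3.4], [4.1, 3.7], [3.8, 4.0], [3.4, 4.3]] 0.0785
```

>>> {"op": "servo_tool", "data": {
  "rows": [
    {"grip": 0,"travel": [4.3,3.4,0],"spin": 0.0785},
    {"grip": 0,"travel": [4.1,3.7,0],"spin": 0.0785},
    {"grip": 0,"travel": [3.8,4.0,0],"spin": 0.0785},
    {"grip": 0,"travel": [3.4,4.3,0],"spin": 0.0785},
    {"grip": 0,"travel": [0,0,0],"spin": 0}
  ]
}}

```text
clock: 17.27
eef_pos: [0.6676, -0.0584, 0.0627]
tool_rot: [0.309, 0.951, -0.0, 0.0]
force: [-0.8, -0.7, 0.1]
finger_gap: 0.001
grip_force: 0.6
```

>>> {"op": "servo_tool", "data": {
  "rows": [
    {"grip": 0,"travel": [-3,-4,0],"spin": 0},
    {"grip": 0,"travel": [0,0,30],"spin": 0},
    {"grip": 0,"travel": [0,0,40],"spin": 0},
    {"grip": 0,"travel": [0,0,30],"spin": 0},
    {"grip": 0,"travel": [-45,-35,0],"spin": 0},
    {"grip": 0,"travel": [-50,-30,0],"spin": 0},
    {"grip": 0,"travel": [-50,-30,0],"spin": 0},
    {"grip": 0,"travel": [-50,-30,0],"spin": 0},
    {"grip": 0,"travel": [-50,0,0],"spin": 0},
    {"grip": 0,"travel": [0,0,0],"spin": 0}
  ]
}}

```text
clock: 18.52
eef_pos: [0.417, -0.1873, 0.1623]
tool_rot: [0.311, 0.951, 0.0, 0.0]
force: [0.9, 0.0, -0.7]
finger_gap: 0.003
grip_force: 0.0
```

```bash
python3 - <<'E'
from h import *
from scipy.optimize import least_squares
print(r.get_state()["eef_pos"])
cs=[cam("top") for _ in range(4)];c=cs[0]
im=np.mean([k["color"] for k in cs],0).astype(np.uint8);g=cv2.cvtColor(im,cv2.COLOR_BGR2GRAY).astype(np.float32)
cv2.imwrite("pics/t9.png",cv2.resize(im[125:265,200:333],None,fx=4,fy=4,interpolation=cv2.INTER_CUBIC))
def samp(P): uv=px(c,P).astype(np.float32); return cv2.remap(g,uv[:,0][None],uv[:,1][None],1)[0]
# refine disc: six collars + tab as dark template; maximise darkness over x,y,angle
def ring(x,y,rad,z,n=24):
    t=np.linspace(0,2*np.pi,n,endpoint=False); return np.c_[x+rad*np.cos(t),y+rad*np.sin(t),np.full(n,z)]
def score(p):
    x,y,a=p; Q=[]
    for d in(70,107,144,-70,-107,-144):
        b=a+np.radians(d); Q.append(ring(x+.07*np.cos(b),y+.07*np.sin(b),.0137,.071))
    rr=np.linspace(.054,.086,12);o=[]
    for w in(-.002,0,.002): o.append(np.c_[x+rr*np.cos(a)-w*np.sin(a),y+rr*np.sin(a)+w*np.cos(a),np.full(12,.081)])
    return samp(np.vstack(Q)).mean()+samp(np.vstack(o)).mean()
best=min((score((.611+dx,-.0165+dy,np.radians(a))),dx,dy,a) for dx in np.arange(-.006,.0061,.002) for dy in np.arange(-.006,.0061,.002) for a in np.arange(325,350,1))
print(best)
from scipy.optimize import minimize
o=minimize(score,(.611+best[1],-.0165+best[2],np.radians(best[3])),method="Nelder-Mead",options=dict(initial_simplex=[(.611+best[1]+i,-.0165+best[2]+j,np.radians(best[3])+k) for i,j,k in((0,0,0),(.003,0,0),(0,.003,0),(0,0,.03))],xatol=1e-5))
print("disc",o.x[:2],np.degrees(o.x[2]),o.fun)
# plinth: bright square |x|,|y|<=.11 z=.028 edges: contrast inside minus outside
def pl(p):
    x,y,a=p;R=np.array([[np.cos(a),-np.sin(a)],[np.sin(a),np.cos(a)]]);L=[]
    t=np.linspace(-.1,.1,40)
    def S(off):
        e=.11+off
        q=[np.c_[t,np.full(40,e)],np.c_[t,np.full(40,-e)]]
        u=np.linspace(-.17,-.125,14); w=.033
        return np.vstack(q)
    f=lambda q:samp(np.c_[q@R.T+[x,y],np.full(len(q),.028)])
    return -(f(S(-.004)).mean()-f(S(.004)).mean())
r0=[]
for a in np.radians(np.arange(-25,-19,.1)):
    # lateral shift only
    for s in np.arange(-.006,.0061,.0005):
        x,y=o.x[0]-s*np.sin(a),o.x[1]+s*np.cos(a); r0.append((pl((x,y,a)),np.degrees(a),s))
r0.sort();print([tuple(np.round(k,4)) for k in r0[:6]])
E
```

```text
[ 0.41702284 -0.18733137  0.16228217]
(np.float32(209.90787), np.float64(0.0), np.float64(0.004), np.int64(330))
disc [ 0.6109771  -0.01331906] 330.05761079947297 202.67298889160156
[(np.float64(-158.856), np.float64(-21.9), np.float64(-0.0025)), (np.float64(-158.8491), np.float64(-22.0), np.float64(-0.0025)), (np.float64(-158.773), np.float64(-22.1), np.float64(-0.0025)), (np.float64(-158.7407), np.float64(-21.8), np.float64(-0.0025)), (np.float64(-158.709), np.float64(-22.2), np.float64(-0.0025)), (np.float64(-158.534), np.float64(-22.3), np.float64(-0.0025))]
```

View pics/t9.png

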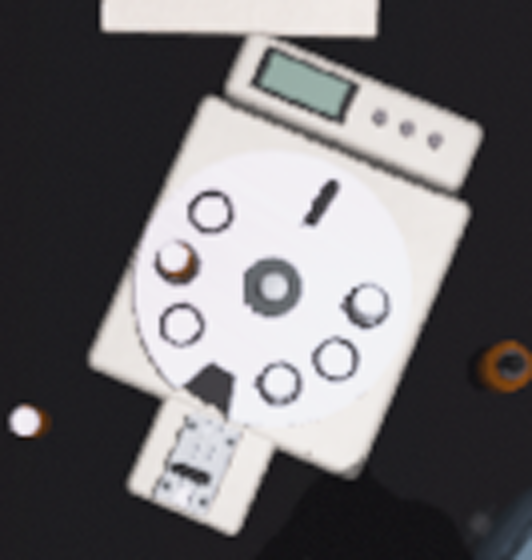

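The top view shows the tab at (322,203), pointing at about 330°, and the slot at (213,392). The bar axis is at −22°, so the disc needs 8° more. I go back behind the tab and push.

>>> {"op": "servo_tool", "data": {
  "rows": [
    {"grip": 0,"travel": [50,0,0],"spin": 0},
    {"grip": 0,"travel": [50,30,0],"spin": 0},
    {"grip": 0,"travel": [50,30,0],"spin": 0},
    {"grip": 0,"travel": [50,30,0],"spin": 0},
    {"grip": 0,"travel": [45,35,0],"spin": 0},
    {"grip": 0,"travel": [0,0,0],"spin": 0},
    {"grip": 0,"travel": [0,0,-40],"spin": 0},
    {"grip": 0,"travel": [0,0,-40],"spin": 0},
    {"grip": 0,"travel": [0,0,-20],"spin": 0},
    {"grip": 0,"travel": [0,0,0],"spin": 0}
  ]
}}

```text
clock: 19.98
eef_pos: [0.6635, -0.0621, 0.061]
tool_rot: [0.309, 0.951, -0.0, -0.001]
force: [1.1, 0.0, -0.1]
finger_gap: 0.0
grip_force: 0.0
```

>>> {"op": "servo_tool", "data": {
  "rows": [
    {"grip": 0,"travel": [3,4,0],"spin": 0},
    {"grip": 0,"travel": [1.6,2,0],"spin": 0.035},
    {"grip": 0,"travel": [1.5,2.1,0],"spin": 0.035},
    {"grip": 0,"travel": [1.3,2.1,0],"spin": 0.035},
    {"grip": 0,"travel": [1.2,2.2,0],"spin": 0.035},
    {"grip": 0,"travel": [0,0,0],"spin": 0}
  ]
}}

```text
clock: 20.72
eef_pos: [0.6739, -0.0504, 0.064]
tool_rot: [0.241, 0.971, -0.0, 0.001]
force: [-1.6, -3.2, 3.3]
finger_gap: 0.001
grip_force: 2.0
```

>>> {"op": "servo_tool", "data": {
  "rows": [
    {"grip": 0,"travel": [-2,-4,0],"spin": 0},
    {"grip": 0,"travel": [0,0,30],"spin": 0},
    {"grip": 0,"travel": [0,0,40],"spin": 0},
    {"grip": 0,"travel": [0,0,30],"spin": 0},
    {"grip": 0,"travel": [-45,-35,0],"spin": 0},
    {"grip": 0,"travel": [-50,-35,0],"spin": 0},
    {"grip": 0,"travel": [-50,-35,0],"spin": 0},
    {"grip": 0,"travel": [-50,-30,0],"spin": 0},
    {"grip": 0,"travel": [-60,0,0],"spin": 0},
    {"grip": 0,"travel": [0,0,0],"spin": 0}
  ]
}}

```text
clock: 21.98
eef_pos: [0.4125, -0.1875, 0.1608]
tool_rot: [0.243, 0.97, 0.001, -0.001]
force: [0.3, 0.1, 0.2]
finger_gap: 0.002
grip_force: 0.0
```

```bash
cat > fit.py <<'E'
from h import *
from scipy.optimize import minimize
print(r.get_state()["eef_pos"],r.get_state()["clock"])
cs=[cam("top") for _ in range(4)];c=cs[0]
im=np.mean([k["color"] for k in cs],0).astype(np.float32);g=cv2.cvtColor(im,cv2.COLOR_BGR2GRAY)
cv2.imwrite("pics/cur.png",im)
def samp(P): uv=px(c,P).astype(np.float32); return cv2.remap(g,uv[:,0][None],uv[:,1][None],1)[0]
S=np.array([.611,-.0140])
# tab direction: dark blob centroid line; slot: dark blob centroid; thumb plate blob
def pol(z,r0,r1,a0,a1):
    R,A=np.meshgrid(np.arange(r0,r1,.001),np.radians(np.arange(a0,a1,.25)));
    v=samp(np.c_[S[0]+(R*np.cos(A)).ravel(),S[1]+(R*np.sin(A)).ravel(),np.full(R.size,z)]); w=np.clip(150-v,0,None)
    X=np.c_[(R*np.cos(A)).ravel(),(R*np.sin(A)).ravel()]; W=w*R.ravel(); m=(W[:,None]*X).sum(0)/W.sum()
    C=((X-m)*W[:,None]).T@(X-m); e=np.linalg.eigh(C)[1][:,1]; d=np.degrees(np.arctan2(e[1],e[0]))
    return S+m,np.degrees(np.arctan2(m[1],m[0])),np.linalg.norm(m),d
t=pol(.079,.045,.095,315,360);sl=pol(.059,.062,.099,133,176);b=pol(.092,.125,.165,145,170)
print("tab",t);print("slot",sl);print("plate",b)
d=t[0]-sl[0];print("slot->tab dir",np.degrees(np.arctan2(d[1],d[0])))
d=t[0]-b[0];print("plate->tab dir",np.degrees(np.arctan2(d[1],d[0])))
d=sl[0]-b[0];print("plate->slot dir",np.degrees(np.arctan2(d[1],d[0])))
E
python3 fit.py
```

```text
[ 0.41253568 -0.18747674  0.16083602] 21.975
tab (array([ 0.67392646, -0.03927591]), np.float64(-21.88403756349892), np.float64(0.06781305869759555), np.float64(155.77376652840994))
slot (array([0.53402768, 0.01762759]), np.float64(157.6624550124458), np.float64(0.0832168445652403), np.float64(58.313097352050285))
plate (array([0.47715769, 0.03953672]), np.float64(158.19866804569855), np.float64(0.14415250629856635), np.float64(76.47141530327144))
slot->tab dir -22.133918375494833
plate->tab dir -21.827791534442138
plate->slot dir -21.069146452893555[ WARN:0@1.448] global loadsave.cpp:1063 imwrite_ Unsupported depth image for selected encoder is fallbacked to CV_8U.
```

The slot and tab are aligned with the bar to within about 1°. Next I go behind the thumb plate.

>>> {"op": "servo_tool", "data": {
  "rows": [
    {"grip": 0,"travel": [0,40,0],"spin": 0.107},
    {"grip": 0,"travel": [0,50,0],"spin": 0},
    {"grip": 0,"travel": [6,50,0],"spin": 0},
    {"grip": 0,"travel": [12,50,0],"spin": 0},
    {"grip": 0,"travel": [12,50,0],"spin": 0},
    {"grip": 0,"travel": [0,0,0],"spin": 0},
    {"grip": 0,"travel": [0,0,-40],"spin": 0},
    {"grip": 0,"travel": [0,0,-35],"spin": 0},
    {"grip": 0,"travel": [0,0,-19],"spin": 0},
    {"grip": 0,"travel": [0,0,0],"spin": 0}
  ]
}}

```text
clock: 23.42
eef_pos: [0.4453, 0.0509, 0.0672]
tool_rot: [0.189, 0.982, -0.0, -0.002]
force: [0.6, -0.1, 0.2]
finger_gap: -0.004
grip_force: 0.0
```

```bash
cat > ax.py <<'E'
from h import *
s=r.get_state();p=s["eef_pos"];S=np.array([.611,-.0140]);a=np.radians(-22);q=p[:2]-S
u=np.array([np.cos(a),np.sin(a)]);n=np.array([-u[1],u[0]]);print(p,"along",q@u,"across",q@n,s["force"],s["force"][:2]@u, 2*np.degrees(np.arctan2(s["tool_rot"][1],s["tool_rot"][0])))
E
python3 ax.py
```

```text
[0.44532177 0.05094072 0.0672376 ] along -0.17794140284128787 across -0.00185217142525242 [ 0.60163173 -0.10726044  0.2478198 ] 0.598003697960907 158.20239315009454
```

>>> {"op": "servo_tool", "data": {
  "rows": [
    {"grip": 0,"travel": [0.7,1.7,-1.5],"spin": 0},
    {"grip": 0,"travel": [4.64,-1.87,0],"spin": 0},
    {"grip": 0,"travel": [4.64,-1.87,0],"spin": 0},
    {"grip": 0,"travel": [4.64,-1.87,0],"spin": 0},
    {"grip": 0,"travel": [3.7,-1.5,0],"spin": 0},
    {"grip": 0,"travel": [3.7,-1.5,0],"spin": 0}
  ]
}}

```text
clock: 24.18
eef_pos: [0.4678, 0.0443, 0.067]
tool_rot: [0.189, 0.982, 0.0, -0.001]
force: [-4.0, 1.0, 2.0]
finger_gap: -0.003
grip_force: 1.6
```

```bash
python3 ax.py
```

```text
[0.46779265 0.04425794 0.06698419] along -0.15460335397864086 across 0.00036939936011852036 [-4.00217568  0.99005974  2.00848356] -4.081635584622523 158.21694049765705
```

>>> {"op": "servo_tool", "data": {
  "rows": [
    {"grip": 0,"travel": [2.78,-1.12,0],"spin": 0},
    {"grip": 0,"travel": [2.78,-1.12,0],"spin": 0},
    {"grip": 0,"travel": [2.78,-1.12,0],"spin": 0},
    {"grip": 0,"travel": [2.78,-1.12,0],"spin": 0}
  ]
}}

```text
clock: 24.68
eef_pos: [0.4792, 0.0397, 0.067]
tool_rot: [0.189, 0.982, -0.0, -0.0]
force: [-3.7, 1.4, 1.6]
finger_gap: 0.004
grip_force: 1.6
```

```bash
python3 ax.py
```

```text
[0.47918156 0.03965474 0.0669963 ] along -0.14231934486090525 across 0.0003677529676818425 [-3.72617431  1.36797272  1.6277176 ] -3.9673002562819955 158.21917233712188
```

>>> {"op": "servo_tool", "data": {
  "rows": [
    {"grip": 0,"travel": [2.78,-1.12,0],"spin": 0},
    {"grip": 0,"travel": [2.78,-1.12,0],"spin": 0},
    {"grip": 0,"travel": [2.78,-1.12,0],"spin": 0}
  ]
}}

```text
clock: 25.05
eef_pos: [0.4875, 0.0363, 0.067]
tool_rot: [0.189, 0.982, -0.0, -0.0]
force: [-2.7, 1.0, 1.6]
finger_gap: -0.002
grip_force: 1.6
```

>>> {"op": "servo_tool", "data": {
  "rows": [
    {"grip": 0,"travel": [1.85,-0.75,0],"spin": 0},
    {"grip": 0,"travel": [1.85,-0.75,0],"spin": 0}
  ]
}}

```text
clock: 25.3
eef_pos: [0.4895, 0.0355, 0.0669]
tool_rot: [0.189, 0.982, 0.0, -0.003]
force: [-13.2, 4.1, 10.7]
finger_gap: 0.0
grip_force: 7.0
```

```bash
python3 ax.py
```

```text
[0.48946199 0.0354957  0.06686385] along -0.13122949877939377 across 0.0003626728964623687 [-13.16590465   4.12653761  10.68483866] -13.753042423490983 158.21735587996017
```

>>> {"op": "servo_tool", "data": {
  "rows": [
    {"grip": 0,"travel": [1,-0.4,0],"spin": 0},
    {"grip": 0,"travel": [0,0,0],"spin": 0}
  ]
}}

```text
clock: 25.55
eef_pos: [0.4895, 0.0355, 0.0669]
tool_rot: [0.189, 0.982, 0.0, -0.004]
force: [-14.5, 3.7, 12.1]
finger_gap: -0.005
grip_force: 7.4
```

```bash
python3 ax.py
```

```text
[0.48946901 0.03548234 0.06689113] along -0.13121798483720373 across 0.00035292009936400374 [-14.46827253   3.73038669  12.07616682] -14.812176141903235 158.23146472114036
```

It is a hard stop. I back off, lift clear and measure.

>>> {"op": "servo_tool", "data": {
  "rows": [
    {"grip": 0,"travel": [-7.5,3,0],"spin": 0},
    {"grip": 0,"travel": [-14,5.6,0],"spin": 0},
    {"grip": 0,"travel": [-14,5.6,0],"spin": 0},
    {"grip": 0,"travel": [0,0,40],"spin": 0},
    {"grip": 0,"travel": [0,0,50],"spin": 0},
    {"grip": 0,"travel": [-15,-50,0],"spin": 0},
    {"grip": 0,"travel": [-15,-50,0],"spin": 0},
    {"grip": 0,"travel": [0,-60,0],"spin": 0},
    {"grip": 0,"travel": [0,-60,0],"spin": 0},
    {"grip": 0,"travel": [0,0,0],"spin": 0}
  ]
}}

```text
clock: 26.8
eef_pos: [0.4262, -0.1744, 0.1575]
tool_rot: [0.192, 0.981, -0.0, 0.001]
force: [-0.4, 0.7, 0.4]
finger_gap: 0.002
grip_force: 0.0
```

```bash
sed -i 's/b=pol(.092,.125,.165,145,170)/b=pol(.092,.101,.165,148,168)/' fit.py; cp pics/cur.png pics/pre.png; python3 fit.py 2>/dev/null; python3 - <<'E'
from h import *
c=cam("top");S=np.array([.611,-.014]);u=np.array([.9272,-.3746])
g0=cv2.imread("pics/pre.png",0);g1=cv2.cvtColor(c["color"],cv2.COLOR_BGR2GRAY)
rr=np.arange(.095,.172,.002);uv=px(c,np.c_[S[0]-rr*u[0],S[1]-rr*u[1],np.full(rr.size,.09)]).astype(np.float32)
for g in(g0,g1):print(list(zip((rr*1e3).round().astype(int).tolist(),cv2.remap(g,uv[:,0][None],uv[:,1][None],1)[0].tolist())))
d=cv2.absdiff(g0,g1);n,_,st,ce=cv2.connectedComponentsWithStats((d>40).astype(np.uint8))
print([(s.tolist(),k.round().tolist()) for s,k in zip(st[1:],ce[1:]) if s[4]>6])
E
```

```text
[ 0.42618731 -0.17438572  0.15747241] 26.8
tab (array([ 0.67392266, -0.03926977]), np.float64(-21.880416221896247), np.float64(0.06780724711096685), np.float64(155.76159945401454))
slot (array([0.53445372, 0.02096905]), np.float64(155.4474016476701), np.float64(0.08415561756142269), np.float64(59.24475144327851))
plate (array([0.50407088, 0.02790293]), np.float64(158.60099087388676), np.float64(0.11484638054167697), np.float64(72.21183571086038))
slot->tab dir -23.360271528652987
plate->tab dir -21.577723494568314
plate->slot dir -12.855698750139998
[(95, 128), (97, 188), (99, 216), (101, 222), (103, 220), (105, 208), (107, 209), (109, 220), (111, 227), (113, 226), (115, 224), (117, 219), (119, 219), (121, 221), (123, 217), (125, 209), (127, 206), (129, 216), (131, 216), (133, 211), (135, 217), (137, 200), (139, 158), (141, 82), (143, 55), (145, 65), (147, 115), (149, 173), (151, 211), (153, 214), (155, 222), (157, 234), (159, 237), (161, 238), (163, 238), (165, 230), (167, 212), (169, 188), (171, 150)]
[(95, 220), (97, 221), (99, 221), (101, 221), (103, 215), (105, 206), (107, 189),
[... 594 characters left out ...]
3, 245, 7, 7, 28], [346.0, 248.0]), ([337, 262, 7, 9, 11], [340.0, 266.0]), ([353, 271, 19, 31, 78], [361.0, 289.0]), ([299, 277, 91, 142, 1525], [345.0, 341.0]), ([309, 279, 18, 21, 187], [317.0, 289.0]), ([301, 301, 6, 5, 10], [304.0, 303.0]), ([318, 300, 6, 5, 7], [321.0, 302.0]), ([345, 304, 19, 23, 200], [353.0, 315.0]), ([296, 309, 9, 4, 15], [300.0, 310.0]), ([257, 318, 37, 46, 170], [276.0, 338.0]), ([333, 323, 10, 11, 27], [337.0, 329.0]), ([331, 335, 2, 4, 7], [331.0, 336.0]), ([177, 355, 21, 18, 64], [186.0, 363.0]), ([245, 368, 10, 5, 23], [249.0, 369.0]), ([240, 373, 11, 10, 54], [244.0, 377.0]), ([183, 382, 8, 14, 24], [187.0, 388.0]), ([146, 385, 35, 13, 125], [167.0, 389.0])]
```

```bash
python3 -c "
from workcell import r
print(r.hand_in())"
```

```text
the job is handed in; nothing more can be done
None
```

The carousel is turned to home, the lock bar is pushed to its end stop in the slot (thumb plate about 114 mm from the spindle axis), the hand is clear, and the job is handed in at about 27 s; the verdict wasn't returned.

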